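# Clamp the solvent can and take off its safety cap

## Robot

A 6-joint arm with a two-finger parallel gripper is mounted at the origin on the work surface. World frame = base frame: x ahead of the robot, y to its left, z up, the work surface at z = 0. Lengths are in m, angles in rad, forces in N, time in s.
With the tool pointing down it reaches from about 0.3 to 0.875 m from the base axis. Payload 6.4 kg.
Tool frame: the origin (TCP) lies on the centre line of the jaws, within the pads' length; the fingertips stand 11 mm ahead of it and the grasp point (between the pads) lies 8 mm behind it; x points along the fingers, y is the direction in which the jaws open and shut, and the axes are right-handed (so a half turn about x gives the same grasp; the last joint's range is limited). The gripper opens to 85 mm and grips with 20 to 120 N. Pads are 22 mm wide; open, the fingers measure 114 mm over their backs; the gripper's body (76 mm by 85 mm) begins 54 mm behind the grasp point. The pads swing forward as they close: fully open they stand 13 mm farther back than shut.
Start: joints at [-1.34, 0.181, 1.607, -0, 1.354, -0.206], TCP at [0.243, -0.521, 0.242] pointing down, gripper open.
Joint ranges: [-2.99, 2.99], [-0.89, 2.07], [0.3, 2.58], [-1.14, 4.28], [0, 2.63], [-3.12, 3.12]. Speed limits (rad/s): [2.57, 2.57, 3.01, 3.14, 3.14, 3.14].

## Interface

Orientations are given as a unit quaternion [w, x, y, z].
In Python, from bench import ctrl, camera, hand_in gives the robot as it stands. The module is installed in compiled form; this text tells all that it offers.
- The arm moves only by the tool drive_tool, never from a script. Its argument "increments" is a list of rows, each a list of 7 numbers: the shift along the tool's x, y, z in m, then the turn, a rotation vector about the tool's x, y, z in degrees, then the gripper's target within -1 to 1 (fully open at 1, half-way at 0, shut at -1). In form: [[dx, dy, dz, rx, ry, rz, claw], ...]. A call has 1 to 10 rows; each row shifts and turns the commanded pose from where the row before left it, along the tool's axes as they then stand; what a row does not reach is not made up. A row lasts 1/8 s, in which the tool goes at most 62.5 mm and 10.7 degrees, less where a joint would pass 70% of its speed; a pose out of reach is approached as far as the arm can. A call is refused whole if a number of a shift passes 0.0625 or a number of a turn 10.7, either way. A call with a gripper value outside its range is refused whole. The fingers move at their own pace and stop on an object; the grip force is fixed at half the most. Time passes only in rows, so rows that do not move let the fingers close. It gives the time, the measured TCP pose, the force and the opening at its end, in the units of the state.
- ctrl.get_obs(): the state, without advancing time (a new reading comes with each control period).
- camera(name): name is "side" or "top"; returns a dict with "img" (480x640x3 uint8, red, green, blue), "depth" (480x640 float32, m along the optical axis (not along the pixel's ray), 0 where there is no reading), "fx", "fy", "cx", "cy" (pixels), "world_from_camera" (4x4, takes a point from camera to world coordinates). Camera axes: x right, y down, z forward; pixel columns grow to the right and rows downward; lengths in m; the calibration is good to about 2 mm. A picture is of the moment at which its call begins.
- hand_in(): hands the job in, once; it reports no verdict.
The state is a dict: "time_s": time; "q": joint angles; "dq": joint speeds; "joint_efforts": joint torques, N m; "eef_pos": TCP position; "eef_rot": TCP orientation; "wrist_force": force on the tool from outside, world axes, zero at the start; "torque": the same for the moment, N m; "opening": opening from 0.0 (shut) to 1.0 (fully open).
Only numpy, scipy, OpenCV 4.12 (cv2) and the standard library are available. Lean on these libraries where they do the work, as an engineer would, in place of code of your own. Each camera call takes 0.05 s, during which the arm holds its last target.

## Task

In the sherd-mending corner of the pottery workshop a metal solvent can has just been loaded into the wooden bench cradle: first press the cradle's hinged hold-down arm fully down onto the can's shoulder, then push the can's white safety cap down, keep it pushed down while you twist it free counter-clockwise (seen from above, about a fifth of a turn) and lift it straight off. Finish while still holding the cap: upright, still, right above the neck and at least 3 cm clear of it (no more than about 10 cm), with the hold-down arm left down and the can standing in its cradle. Do not knock the can or cradle about, do not drop the cap, and leave the other things on the bench where they are.

Things in the scene. Friction and masses are not known exactly. Their poses are not given: they have to be found in the camera images.
- cradle: Wooden cradle fixed to the bench, base 135 x 165 mm, with walls up to 43 mm above the bench round a pocket that holds the can upright and keeps it from turning. Origin on the bench under the can's centre; z up; at zero yaw x points away from the robot; y is along the can's long side. The cap is on the +y half, the hold-down arm on the -y half (y = -38 mm).
- clamp (a joint): Angle of the steel hold-down arm (rad): 0 = level and fully down with its rubber foot on the can's shoulder, grows as it is raised (starts raised by 0.5 to 0.95). A stiff friction hinge (0.5 N m): it stays where it is left and needs about 4 to 7 N of downward push on its ball. A stop lies just below 0.
- clamp_hinge (a point): Hinge of the hold-down arm, at the cradle's +x side, 144 mm above the bench. The hinge axis is along the cradle's y.
- clamp_ball (a point): Centre of the black ball knob, 32 mm diameter, at the free end of the hold-down arm, 135 mm from the hinge. Arm down: at the cradle's x = -77 mm, y = -38 mm, 144 mm above the bench; raised by an angle a: x = 58 - 135 cos(a) mm, height 144 + 135 sin(a) mm. The arm is a bar 18 mm wide and 10 mm thick.
- neck_rim (a point): Centre of the top rim of the can's neck (at first hidden in the cap), at the cradle's x = 0, y = +32 mm; z up, axes as the cradle's. The rim is 31.5 mm above the can's flat shoulder; the neck is 25 mm in diameter with bayonet lugs out to 37 mm. A rubber spring plug 18 mm wide stands out of the rim and lifts the cap.
- cap_center (a point): Centre (half-way up) of the white ribbed round cap, 46 mm outside diameter, 34 mm tall, z along its axis; about 25 g. At first it sits locked on the neck: its underside 8 mm above the can's shoulder, its top 170 mm above the bench, its centre 6.5 mm below the neck rim.
- jar: Bystander: short jar with steel lid, 60 mm diameter, 75 mm tall, upright; origin under its centre.
- weight: Bystander: round steel weight with a knob, 48 mm diameter, 52 mm tall; origin under its centre.
- cup: Bystander: white ceramic cup, 76 mm across, 85 mm tall; origin under its centre.
- sherd_a: Bystander: flat terracotta sherd about 80 x 65 mm, 11 mm thick; origin under its centre.
- sherd_b: Bystander: flat terracotta sherd about 55 x 50 mm, 10 mm thick; origin under its centre.
- brush: Bystander: brush lying behind the cradle; origin under its middle.
- bowl: Bystander: white ceramic bowl, 150 mm across, 55 mm tall; origin under its centre.
- flask: Bystander: bottle 60 mm diameter, 170 mm tall; origin under its centre.
- can: The plain metal can, a box 70 x 130 mm, 120 mm tall, 0.4 to 0.8 kg, loose in the cradle, its flat shoulder 128 mm above the bench; origin under its centre, axes as the cradle's.
- cap: The cap; origin at its underside. It cannot turn until pushed down 4 mm or more against a spring (4 N at first, 8 N at 4 mm; it bottoms at 6.5 mm and 11 N). Pushed down, it turns counter-clockwise seen from above; turned by 50 to 80 degrees it is free to lift (a stop comes at about 86) and the spring raises it some 2 mm. Pulling, or turning without pushing, does not open it.
Mind the look-alikes: they are no part of the job. What is shaped like the can but orange is not meant. What is shaped like the cap but orange is not meant.

How it is judged:
By the outcome, as a careful person would: the job done as asked, in the order asked, and still so for the second after the job is handed in, while the arm keeps its last pose, push and grip.
It also fails if it takes over 51 s, if anything falls off the work surface, if the arm or the gripper's body presses on something with over 40 N, if the wrist force passes 120 N, or if a joint passes its speed limit or range.

## Working session

There is one attempt and no reset: what is moved stays moved. The work goes in short steps, Python scripts to look and compute and a tool call to move; the robot and the scene stay as the last step left them, time stands still between calls to the robot, and variables do not carry over. Pictures are saved under pics/ and viewed, and the job is handed in when it is done.

Besides the shell and the picture viewer there is one more tool, called after "Call:" in YAML: its name, and indented under it one key for each argument. drive_tool: Moves the arm, as the interface text tells. Its arguments: {"type":"object","properties":{"increments":{"type":"array","items":{"type":"array","items":{"type":"number"}}}},"required":["increments"]}

```bash
mkdir -p pics
python3 - <<'E'
from bench import ctrl,camera
import cv2,numpy as np
o=ctrl.get_obs(); print({k:np.round(v,3).tolist() for k,v in o.items()})
for n in ("side","top"):
    c=camera(n); cv2.imwrite(f"pics/{n}0.png",c["img"][:,:,::-1]); np.savez(f"{n}0.npz",**c)
    print(n,c["fx"],c["cx"],c["cy"],np.round(c["world_from_camera"],3).tolist())
E
```

```text
{'time_s': 0.0, 'q': [-1.34, 0.182, 1.608, 0.0, 1.354, -0.206], 'dq': [-0.0, 0.0, -0.002, 0.001, -0.001, 0.001], 'joint_efforts': [-0.002, -44.487, -35.134, -0.0, 0.009, -0.0], 'eef_pos': [0.243, -0.52, 0.241], 'eef_rot': [-0.153, -0.69, -0.154, 0.69], 'wrist_force': [0.743, 0.245, 0.557], 'torque': [0.057, 0.05, -0.033], 'opening': 0.998}
side 547.6288740996144 322.32848722295023 239.24876471135195 [[-0.958, -0.166, 0.234, 0.173], [-0.286, 0.611, -0.739, 1.168], [-0.02, -0.774, -0.632, 1.092], [0.0, 0.0, 0.0, 1.0]]
top 491.2860273945743 328.77573526104436 245.17877048383966 [[0.027, -0.997, 0.068, 0.44], [-1.0, -0.027, 0.007, 0.011], [-0.005, -0.068, -0.998, 1.449], [0.0, 0.0, 0.0, 1.0]]
```

View pics/side0.png

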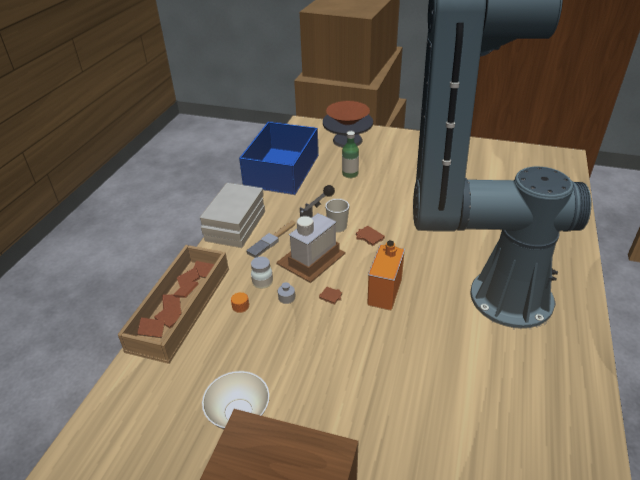

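View pics/top0.png

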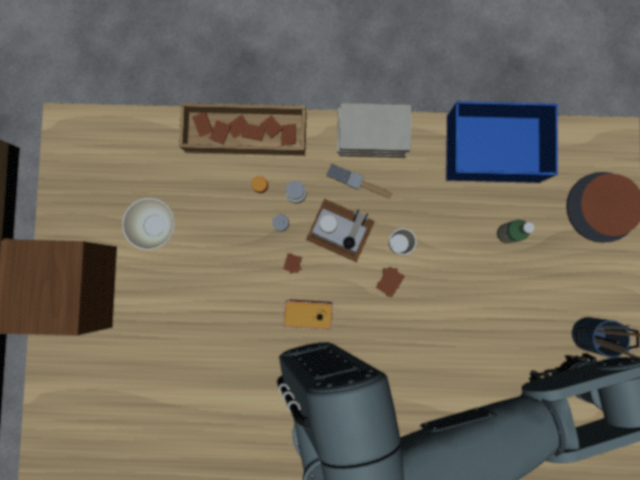

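The side view shows the can with its white cap at about (305,226), and the raised ball at (329,190). In the top view the cap is near (327,224) and the ball near (349,243). Next I'll zoom in and measure.

Run:
```python
import cv2,numpy as np
for n,(r0,r1,c0,c1) in {"side":(170,320,220,420),"top":(150,300,250,450)}.items():
    d=np.load(n+"0.npz"); im=d["img"][r0:r1,c0:c1,::-1]
    cv2.imwrite(f"pics/{n}0z.png",cv2.resize(im,None,fx=4,fy=4,interpolation=cv2.INTER_CUBIC))
```

```text
(no output)
```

View pics/side0z.png

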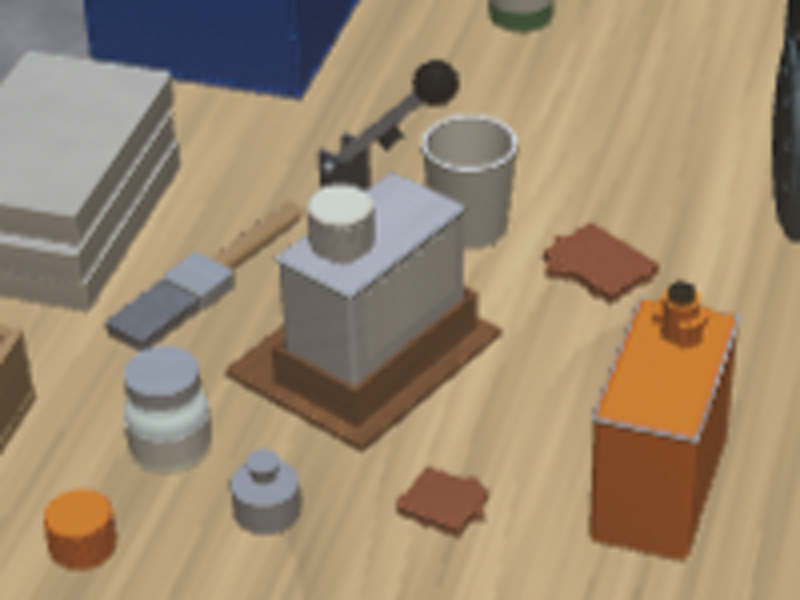

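View pics/top0z.png

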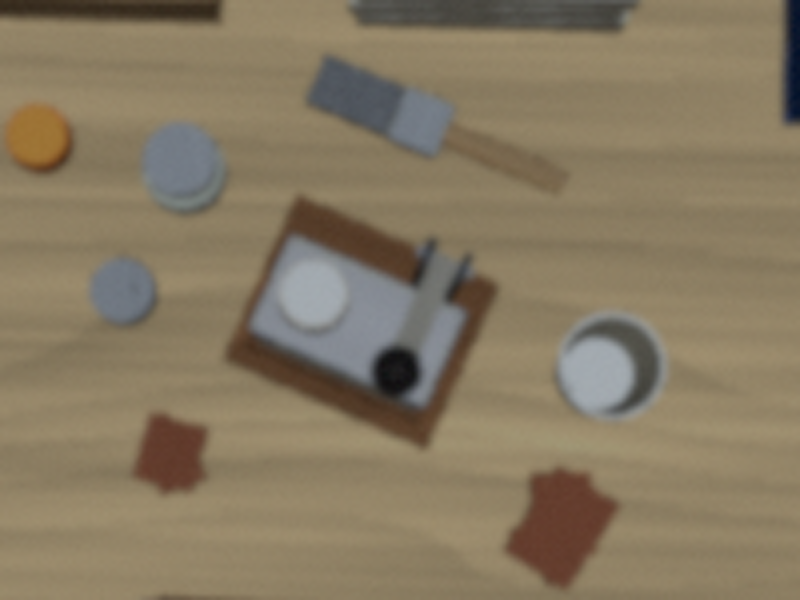

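The cap top is at about (312,293)/4 and the ball at (396,371)/4 in the top crop. In the side crop the cap top is at (341,205)/4 and the ball at (436,82)/4.

```bash
cat > h.py <<'E'
import numpy as np,cv2
def ray(d,u,v):
    T=d["world_from_camera"]; r=T[:3,:3]@np.array([(u-d["cx"])/d["fx"],(v-d["cy"])/d["fy"],1.]); return T[:3,3],r
def plane(d,u,v,z):
    o,r=ray(d,u,v); return o+r*(z-o[2])/r[2]
def tri(a,ua,b,ub):
    o1,r1=ray(a,*ua);o2,r2=ray(b,*ub)
    s=np.linalg.lstsq(np.c_[r1,-r2],o2-o1,rcond=None)[0]
    p,q=o1+s[0]*r1,o2+s[1]*r2; return (p+q)/2,np.linalg.norm(p-q)
def cloud(d):
    Z=d["depth"].astype(float); v,u=np.indices(Z.shape)
    P=np.stack([(u-d["cx"])/d["fx"]*Z,(v-d["cy"])/d["fy"]*Z,Z],-1)
    T=d["world_from_camera"]; return P@T[:3,:3].T+T[:3,3]
def blob(m,near):
    n,l,s,c=cv2.connectedComponentsWithStats(m.astype(np.uint8))
    i=1+np.argmin(np.linalg.norm(c[1:]-near,axis=1)+1000*(s[1:,4]<15)); return l==i,c[i],s[i]
E
python3 - <<'E'
from h import *
S=np.load("side0.npz");T=np.load("top0.npz")
ball={}
for n,d,near in (("S",S,(329,190.5)),("T",T,(349,242.7))):
    m=d["img"].max(2)<50
    b,c,s=blob(m,near); ball[n]=c; print("ball",n,c,s)
print(tri(S,ball["S"],T,ball["T"]))
C=cloud(T)
im=T["img"].astype(int)
hs=cv2.cvtColor(T["img"],cv2.COLOR_RGB2HSV)
# cap: bright, top
m=(im.min(2)>190); b,c,s=blob(m,(328,223)); print("cap T",c,s,plane(T,c[0],c[1],.170),np.median(C[b],0))
# depth maps around
z=C[...,2]; R=np.zeros(z.shape,bool); R[190:270,300:380]=1
mc=R&(abs(z-.170)<.008); b,c,s=blob(mc,(328,223)); print("cap depth",c,s,plane(T,*c,.17),z[b].mean())
ms=R&(abs(z-.128)<.01); pts=C[ms][:,:2]; print("shoulder",ms.sum(),np.median(z[ms]))
(c,sz,a)=cv2.minAreaRect((pts*1000).astype(np.float32)); print(c,sz,a)
# base brown
brown=R&(hs[...,1]>110)&(hs[...,2]<130)&(z<.07)
q=np.array([plane(T,u,v,.0)[:2] for v,u in np.argwhere(brown)]); print(brown.sum(),np.percentile(z[brown],[5,25,50,75,95]))
print(cv2.minAreaRect((q*1000).astype(np.float32)))
bb=C[(z>.2)&R]; print("ball depth pts",len(bb),np.median(bb,0) if len(bb) else 0)
d=S; m=d["img"].min(2)>170; b,c,s=blob(m,(305,221)); print("cap S",c,s,plane(S,*c,.17)); 
print("side pick",plane(S,220+341/4,170+205/4,.170),"top pick",plane(T,250+312/4,150+293/4,.170))
# brown corners in top crop by hand
for u,v in((299,200),(496,286),(426,446),(229,356)): print(plane(T,250+u/4,150+v/4,.012)[:2])
for u,v in((363,447),(229,370),(500,330)): print("S",plane(S,220+u/4,170+v/4,.006)[:2])
E
```

```text
ball S [327.78431373 191.41176471] [324 187  10   9  51]
ball T [348.45263158 242.63157895] [344 237  10  12  95]
(array([ 0.53115665, -0.02870233,  0.24131181]), np.float64(0.001932624794510574))Traceback (most recent call last):
  File "<stdin>", line 12, in <module>
  File "h.py", line 16, in blob
    i=1+np.argmin(np.linalg.norm(c[1:]-near,axis=1)+1000*(s[1:,4]<15)); return l==i,c[i],s[i]
        ~~~~~~~~~^^^^^^^^^^^^^^^^^^^^^^^^^^^^^^^^^^^^^^^^^^^^^^^^^^^^^
    return _wrapfunc(a, 'argmin', axis=axis, out=out, **kwds)
    return bound(*args, **kwds)
ValueError: attempt to get argmin of an empty sequence
```

Run:
```python
from h import *
S=np.load("side0.npz");T=np.load("top0.npz")
for n,d,(u,v),(u2,v2) in (("T",T,(328,223),(337,232)),("S",S,(305,221),(318,228))): print(n,d["img"][v,u],d["img"][v2,u2],d["depth"][v,u])
C=cloud(T); z=C[...,2]; hs=cv2.cvtColor(T["img"],cv2.COLOR_RGB2HSV)
R=np.zeros(z.shape,bool); R[190:270,300:380]=1
mc=R&(abs(z-.170)<.012)
b,c,s=blob(mc,(328,223)); print("cap depth",c,s,plane(T,*c,.17),z[b].mean())
ms=R&(abs(z-.128)<.01); pts=C[ms][:,:2]; print("shoulder",ms.sum(),np.median(z[ms]))
print(cv2.minAreaRect((pts*1000).astype(np.float32)))
hsv=hs; brown=R&(hs[...,1]>100)&(hs[...,2]<130)&(z<.07)
b,c,s=blob(brown,(340,230)); print(s)
bb=C[(z>.2)&R]; print("ball depth pts",len(bb),np.median(bb,0) if len(bb) else 0)
print("side pick",plane(S,220+341/4,170+205/4,.170),"top pick",plane(T,250+312/4,150+293/4,.170))
P=[plane(T,250+u/4,150+v/4,.012)[:2] for u,v in((299,200),(496,286),(426,446),(229,356))]
for i in range(4): print(P[i],np.linalg.norm(P[i]-P[i-1]),np.degrees(np.arctan2(*(P[i]-P[i-1])[::-1])))
print("cen",np.mean(P,0))
for u,v in((363,447),(229,370),(500,330)): print("S",plane(S,220+u/4,170+v/4,.012)[:2])
```

```text
T [163 171 176] [136 141 151] 1.2882202
S [204 210 206] [171 175 188] 1.5222894
cap depth [327.77911647 223.41767068] [319 215  18  18 249] [0.58448628 0.02398617 0.17      ] 0.16858343970864442
shoulder 774 0.12622653735466294
((580.5784301757812, -8.793449401855469), (131.00047302246094, 87.64153289794922), 67.5281753540039)
[307 219  67  42 499]
ball depth pts 228 [ 0.53293189 -0.0319979   0.25300153]
side pick [0.58191832 0.02809673 0.17      ] top pick [0.58494247 0.02342027 0.17      ]
[0.67148123 0.03638863] 0.1262761806114402 -22.422044187061825
[ 0.61153869 -0.11009339] 0.15827220962069646 -112.2550783309041
[ 0.49260542 -0.06139742] 0.12851623099451615 157.73386895224814
[0.55475161 0.08455366] 0.1586312237600545 66.93562144502438
cen [ 0.58259424 -0.01263713]
S [0.54906837 0.0990621 ]
S [0.67009453 0.04668892]
S [ 0.48757778 -0.05031428]
```

Run:
```python
from h import *
S=np.load("side0.npz");T=np.load("top0.npz")
C=cloud(S); z=C[...,2]; R=np.zeros(z.shape,bool); R[205:245,285:330]=1
m=R&(z>.163)&(S["img"].min(2)>185)
b,c,s=blob(m,(305,221)); print("S top blob",c,s,b.sum(),z[b].mean(),C[b].mean(0),plane(S,*c,.17))
print(S["img"][214:240,305].tolist()); print(np.round(z[214:240,305],3)); 
print(S["img"][220,292:318,1].tolist()); print(np.round(z[220,292:318],3))
E2=cv2.resize(S["img"][205:245,285:330,::-1],None,fx=14,fy=14,interpolation=cv2.INTER_CUBIC); cv2.imwrite("pics/capS.png",E2)
CT=cloud(T);zt=CT[...,2]
print(np.round(zt[223,310:345],3)); print(T["img"][223,310:345,1].tolist()); print(T["img"][208:240,328,1].tolist())
# ball
print(S["img"][180:202,329,1].tolist(),S["img"][190,316:342,1].tolist()); print(T["img"][230:256,349,1].tolist(),T["img"][243,336:362,1].tolist())
```

```text
S top blob [304.73333333 220.66666667] [298 217  15   9 105] 105 0.16892146928122137 [0.58463393 0.0245365  0.16892147] [0.58413425 0.02592674 0.17      ]
[[58, 54, 50], [82, 81, 78], [149, 153, 149], [204, 210, 205], [204, 210, 206], [204, 210, 205], [204, 210, 205], [204, 210, 206], [204, 210, 205], [205, 211, 206], [203, 209, 204], [194, 198, 191], [151, 149, 140], [120, 115, 108], [118, 112, 105], [117, 112, 105], [117, 112, 105], [117, 112, 104], [118, 112, 105], [118, 112, 105], [117, 112, 105], [126, 121, 118], [153, 153, 161], [168, 172, 185], [169, 172, 184], [169, 173, 185]]
[0.138 0.134 0.169 0.168 0.171 0.168 0.168 0.17  0.171 0.166 0.17  0.168
 0.167 0.166 0.163 0.158 0.152 0.156 0.148 0.141 0.137 0.14  0.127 0.126
 0.129 0.129]
[140, 147, 156, 159, 161, 182, 211, 210, 210, 210, 210, 210, 210, 210, 210, 210, 211, 210, 210, 209, 200, 181, 174, 175, 177, 177]
[ 0.016  0.006 -0.001 -0.    -0.001  0.171  0.165  0.17   0.17   0.167
  0.167  0.167  0.168  0.168  0.168  0.17   0.17   0.169  0.169  0.17
  0.172  0.126  0.127  0.128  0.126  0.128]
[ 0.002 -0.007  0.004  0.004  0.
[... 292 characters left out ...]
70, 169, 169, 171, 171, 169, 170, 170, 168, 168, 165, 154, 142, 140, 141, 141, 139, 140, 138, 139]
[62, 71, 89, 116, 131, 137, 145, 156, 166, 168, 169, 170, 171, 170, 170, 171, 171, 169, 170, 169, 170, 169, 162, 144, 119, 118, 131, 138, 139, 136, 126, 107]
[163, 163, 163, 163, 148, 64, 47, 51, 53, 48, 47, 45, 43, 41, 41, 48, 99, 158, 158, 164, 183, 168] [157, 154, 155, 155, 154, 154, 144, 65, 42, 42, 43, 43, 48, 47, 46, 45, 44, 42, 78, 158, 161, 163, 168, 168, 168, 166]
[139, 136, 131, 126, 120, 105, 78, 47, 23, 19, 22, 26, 27, 25, 23, 14, 21, 22, 39, 54, 61, 60, 58, 54, 59, 60] [94, 109, 121, 128, 132, 127, 103, 66, 33, 19, 20, 24, 26, 25, 24, 21, 22, 25, 58, 96, 124, 134, 128, 109, 83, 69]
```

View pics/capS.png

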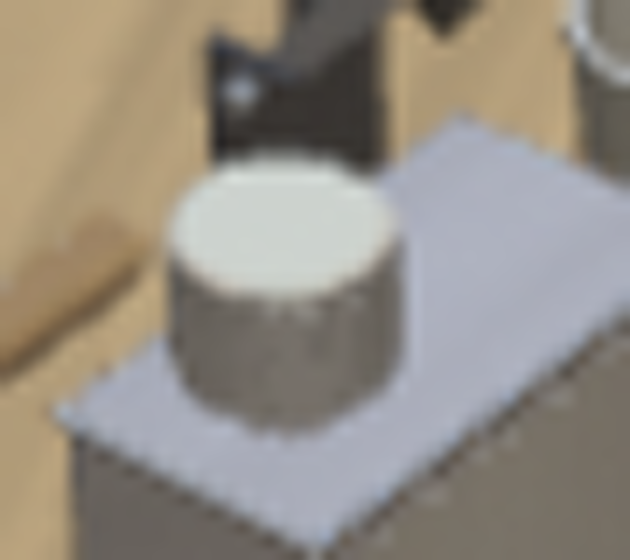

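Run:
```python
from h import *
from scipy.spatial.transform import Rotation as Ro
S=np.load("side0.npz");T=np.load("top0.npz")
B,e=tri(S,(328.4,190.3),T,(348.5,242.3)); print("ball",B,e)
cap=np.array([.5845,.0245])
for yaw in (-21,-22.4,-24):
    t=np.radians(yaw);X=np.array([np.cos(t),np.sin(t)]);Y=np.array([-X[1],X[0]])
    O=cap-.032*Y; r=B[:2]-O; lx,ly=r@X,r@Y
    print(yaw,"O",O,"ball local",lx,ly,"a from x",np.arccos((.058-lx)/.135),"a from z",np.arcsin((B[2]-.144)/.135))
# shoulder edges in both views: boundary corners
C=cloud(T);z=C[...,2]
t=np.radians(-22.4);X=np.array([np.cos(t),np.sin(t)]);Y=np.array([-X[1],X[0]]);O=cap-.032*Y
R=np.zeros(z.shape,bool); R[195:265,300:375]=1
m=R&(abs(z-.127)<.006); L=(C[m][:,:2]-O); print(np.percentile(L@X,[0,1,3,97,99,100]),np.percentile(L@Y,[0,1,3,97,99,100]))
# yaw from shoulder edge in top: left(+y... ) fit per-bin minimal x-local edge
lx,ly=L@X,L@Y
p=[];
for b in np.arange(-.055,.06,.01):
    k=(abs(ly-b)<.005); 
    if k.sum()>5:p.append((b,np.percentile(lx[k],4)))
p=np.array(p); print(np.round(p,4).tolist(), np.degrees(np.polyfit(p[:,0],p[:,1],1)[0]))
p=[]
for b in np.arange(-.03,.035,.01):
    k=(abs(lx-b)<.005)
    if k.sum()>5:p.append((b,ly[k].min(),ly[k].max()))
print(np.round(p,4).tolist())
```

```text
ball [ 0.53059593 -0.02895225  0.245007  ] 0.00034109094908694803
-21 O [ 0.57303223 -0.00537457] ball local -0.031168206609422856 -0.03721946746071121 a from x 0.8493048564059134 a from z 0.8453448765824585
-22.4 O [ 0.57230575 -0.00508547] ball local -0.029467720220615907 -0.03796031191891326 a from x 0.8659601664411344 a from z 0.8453448765824585
-24 O [ 0.57148443 -0.00473345] ball local -0.027502824645318814 -0.038755822483531224 a from x 0.8849163249688661 a from z 0.8453448765824585
[-0.03483573 -0.03416848 -0.03292981  0.03464816  0.0358179   0.04716405] [-0.06547859 -0.06450325 -0.06291475  0.06281655  0.06461568  0.06525683]
[[-0.055, -0.0307], [-0.045, -0.0218], [-0.025, -0.0315], [-0.015, -0.0304], [-0.005, -0.0316], [0.005, -0.0303], [0.015, -0.0324], [0.025, -0.0335], [0.035, -0.0338], [0.045, -0.0336], [0.055, -0.032]] -3.412930370243446
[[-0.03, -0.065, 0.0646], [-0.02, -0.0653, 0.0653], [-0.01, -0.0649, 0.0649], [0.0, -0.0654, 0.0648], [0.01, -0.0645, 0.0651], [0.02, -0.0648, 0.065], [0.03, -0.0655, 0.0644]]
```

```bash
cat >> h.py <<'E'
from scipy.spatial.transform import Rotation as Ro
def st():
    from bench import ctrl
    o=ctrl.get_obs(); w,x,y,z=o["eef_rot"]; R=Ro.from_quat([x,y,z,w]); return o,R
YAW=np.radians(-22.4);X=np.array([np.cos(YAW),np.sin(YAW),0]);Y=np.array([-X[1],X[0],0]);O=np.array([.5723,-.0051,0])
def loc(x,y,z): return O+x*X+y*Y+np.array([0,0,z])
def to(target,jaw):  # world TCP, jaw world angle deg, tool down
    o,R=st(); a=np.radians(jaw); 
    best=None
    for s in (0,np.pi):
        yy=np.array([np.cos(a+s),np.sin(a+s),0]);xx=np.array([0,0,-1.]);M=Ro.from_matrix(np.c_[xx,yy,np.cross(xx,yy)])
        rv=np.degrees((R.inv()*M).as_rotvec())
        if best is None or np.linalg.norm(rv)<np.linalg.norm(best): best=rv
    print("t",round(o["time_s"],2),"q",np.round(o["q"],2),"pos",np.round(o["eef_pos"],4),"F",np.round(o["wrist_force"],1),"op",round(o["opening"],3))
    print("shift(tool now)",np.round(1000*R.inv().apply(target-np.array(o["eef_pos"])),1),"mm rotvec",np.round(best,2))
E
python3 - <<'E'
from h import *
o,R=st(); print(np.round(R.as_matrix(),3))
to(loc(-.03,-.038,.32),-56); to(loc(-.03,-.038,.32),-56+90)
print(loc(-.03,-.038,.272),loc(-.077,-.038,.171))
E
```

```text
[[-0.     0.423 -0.906]
 [ 0.001 -0.906 -0.423]
 [-1.    -0.002 -0.   ]]
t 0.1 q [-1.34  0.18  1.61 -0.    1.35 -0.21] pos [ 0.2432 -0.5205  0.2415] F [-0.1  0.2 -0.2] op 0.999
shift(tool now) [ -77.9 -324.3 -468. ] mm rotvec [-8.97 -0.02  0.08]
t 0.1 q [-1.34  0.18  1.61 -0.    1.35 -0.21] pos [ 0.2432 -0.5205  0.2415] F [-0.1  0.2 -0.2] op 0.999
shift(tool now) [ -77.9 -324.3 -468. ] mm rotvec [8.103e+01 5.000e-02 8.000e-02]
[ 0.53008294 -0.02880064  0.272     ] [ 0.48662928 -0.01089033  0.171     ]
```

Call:
drive_tool:
  increments:
    - [-0.04,0,-0.01,0,0,0,-1]
    - [-0.04,-0.01,-0.03,0,0,0,-1]
    - [0,-0.025,-0.04,0,0,0,-1]
    - [0,-0.03,-0.045,0,0,0,-1]
    - [0,-0.03,-0.045,0,0,0,-1]
    - [0,-0.03,-0.045,0,0,0,-1]
    - [0,-0.03,-0.045,0,0,0,-1]
    - [0,-0.03,-0.045,0,0,0,-1]
    - [0,-0.03,-0.045,0,0,0,-1]
    - [0,-0.03,-0.045,0,0,0,-1]

```text
time_s: 1.35
eef_pos: [0.498, -0.1302, 0.322]
eef_rot: [-0.153, -0.69, -0.153, 0.69]
wrist_force: [1.2, -0.2, -0.3]
opening: 0.004
```

Run:
```python
from h import *
to(loc(-.03,-.038,.30),-65)
```

```text
t 1.35 q [-0.49 -0.01  1.66 -0.    1.5   0.65] pos [ 0.498  -0.1302  0.322 ] F [ 1.2 -0.2 -0.3] op 0.004
shift(tool now) [ 22.  -78.3 -71.9] mm rotvec [0.02 0.01 0.01]
```

Call:
drive_tool:
  increments:
    - [0,-0.04,-0.036,0,0,0,-1]
    - [0,-0.038,-0.036,0,0,0,-1]
    - [0.01,0,0,0,0,0,-1]
    - [0.01,0,0,0,0,0,-1]

```text
time_s: 1.85
eef_pos: [0.5295, -0.0309, 0.3013]
eef_rot: [-0.153, -0.69, -0.153, 0.691]
wrist_force: [-0.2, -0.1, -0.4]
opening: 0.003
```

Run:
```python
from h import *
from bench import camera
to(loc(-.03,-.038,.272),-65); to(loc(-.077,-.038,.171),-65)
for a in (.85,.7,.55,.4,.25,.1,0): 
    o,R=st(); p=R.inv().apply(loc(.058-.135*np.cos(a),-.038,.171+.135*np.sin(a))-np.array(o["eef_pos"])); print(a,np.round(p*1000,1))
out=[]
for n,(r0,r1,c0,c1) in {"side":(100,280,230,430),"top":(150,300,250,450)}.items():
    d=camera(n); out.append(cv2.resize(d["img"][r0:r1,c0:c1,::-1],(400*1,300 if n=="top" else 360),interpolation=cv2.INTER_CUBIC)[:300])
cv2.imwrite("pics/p1.png",cv2.resize(np.hstack(out),(800,300)))
```

```text
t 1.85 q [-0.28  0.04  1.65 -0.    1.46  0.85] pos [ 0.5295 -0.0309  0.3013] F [-0.2 -0.1 -0.4] op 0.003
shift(tool now) [29.3 -1.6 -1.5] mm rotvec [0.07 0.05 0.01]
t 1.85 q [-0.28  0.04  1.65 -0.    1.46  0.85] pos [ 0.5295 -0.0309  0.3013] F [-0.2 -0.1 -0.4] op 0.003
shift(tool now) [130.3 -36.2  30.2] mm rotvec [0.07 0.05 0.01]
0.85 [28.9 -2.4 -0.7]
0.7 [ 43.3 -12.8   8.8]
0.55 [ 59.7 -21.6  16.8]
0.4 [ 77.7 -28.4  23.1]
0.25 [ 96.9 -33.1  27.4]
0.1 [116.8 -35.7  29.8]
0 [130.3 -36.2  30.2]
```

View pics/p1.png

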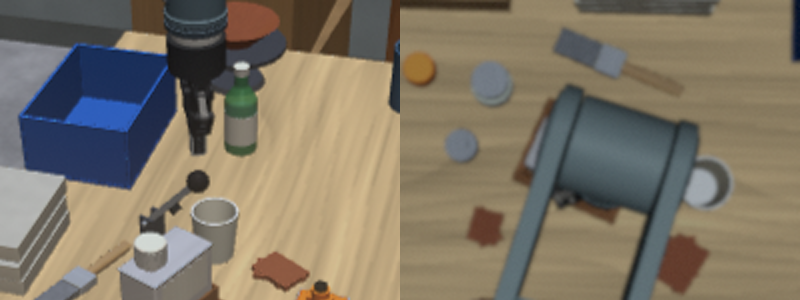

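Fingertips at (197,150) sit just above the ball at (197,181). Pressing down along the arc.

Call:
drive_tool:
  increments:
    - [0.015,0,0,0,0,0,-1]
    - [0.012,-0.002,0,0,0,0,-1]
    - [0.004,-0.002,0.002,0,0,0,-1]
    - [0.006,-0.004,0.003,0,0,0,-1]

```text
time_s: 2.45
eef_pos: [0.5216, -0.0265, 0.2664]
eef_rot: [-0.154, -0.69, -0.152, 0.69]
wrist_force: [-8.8, -2.1, 11.7]
opening: 0.001
```

Call:
drive_tool:
  increments:
    - [0.008,-0.007,0.006,0,0,0,-1]
    - [0.008,-0.005,0.004,0,0,0,-1]
    - [0.008,-0.004,0.003,0,0,0,-1]
    - [0.009,-0.004,0.004,0,0,0,-1]
    - [0.009,-0.003,0.003,0,0,0,-1]

```text
time_s: 3.08
eef_pos: [0.4932, -0.0128, 0.2237]
eef_rot: [-0.153, -0.69, -0.154, 0.691]
wrist_force: [-4.8, 1.6, 5.4]
opening: -0.001
```

Call:
drive_tool:
  increments:
    - [0.009,-0.001,0.001,0,0,0,-1]
    - [0.009,-0.002,0.001,0,0,0,-1]
    - [0.009,-0.001,0.001,0,0,0,-1]
    - [0.009,-0.001,0.001,0,0,0,-1]
    - [0.008,0,0,0,0,0,-1]

```text
time_s: 3.7
eef_pos: [0.4881, -0.0104, 0.1786]
eef_rot: [-0.153, -0.69, -0.153, 0.69]
wrist_force: [-1.7, 1.6, 3.2]
opening: -0.0
```

Call:
drive_tool:
  increments:
    - [0.004,0,0,0,0,0,-1]
    - [0.002,0,0,0,0,0,-1]
    - [0.002,0,0,0,0,0,-1]

```text
time_s: 4.08
eef_pos: [0.4885, -0.0106, 0.1713]
eef_rot: [0.153, 0.69, 0.153, -0.69]
wrist_force: [-2.3, -0.1, 2.6]
opening: -0.002
```

Call:
drive_tool:
  increments:
    - [0.001,0,0,0,0,0,-1]
    - [0.001,0,0,0,0,0,-1]

```text
time_s: 4.32
eef_pos: [0.4884, -0.0105, 0.1695]
eef_rot: [0.153, 0.69, 0.153, -0.69]
wrist_force: [-4.4, 0.8, 8.2]
opening: 0.001
```

Call:
drive_tool:
  increments:
    - [0.001,0,0,0,0,0,-1]
    - [0.001,0,0,0,0,0,-1]

```text
time_s: 4.58
eef_pos: [0.4885, -0.0105, 0.1691]
eef_rot: [0.153, 0.69, 0.153, -0.69]
wrist_force: [-10.6, 1.6, 22.6]
opening: -0.004
```

The force climbs steeply while z has stopped changing, so the arm is on its stop. Lifting away and checking.

Call:
drive_tool:
  increments:
    - [-0.02,0,0,0,0,0,-1]
    - [-0.05,0,0,0,0,0,-1]
    - [-0.05,0,0,0,0,0,1]
    - [0,0,0,0,0,0,1]

```text
time_s: 5.08
eef_pos: [0.491, -0.0112, 0.292]
eef_rot: [0.155, 0.693, 0.152, -0.687]
wrist_force: [0.3, -0.3, -0.5]
opening: 0.42
```

Run:
```python
from h import *
from bench import camera
out=[]
for n,(r0,r1,c0,c1) in {"side":(160,310,230,430),"top":(150,300,250,450)}.items():
    d=camera(n); np.savez(n+"1.npz",**d); out.append(cv2.resize(d["img"][r0:r1,c0:c1,::-1],(400,300),interpolation=cv2.INTER_CUBIC))
cv2.imwrite("pics/p2.png",np.hstack(out))
S=np.load("side1.npz"); C=cloud(S); z=C[...,2]; R=np.zeros(z.shape,bool); R[205:245,285:330]=1
b,c,s=blob(R&(z>.16)&(S["img"].min(2)>185),(305,221)); print("S cap top",c,b.sum(),plane(S,*c,.17))
m=S["img"].max(2)<60; print([ (blob(m,p)[1:]) for p in ((345,225),)])
to(loc(0,.032,.25),-65)
```

```text
S cap top [304.70093458 220.70093458] 107 [0.5841727  0.02609982 0.17      ]
[(array([341.46268657, 226.37313433]), array([337, 222,  10,   9,  67], dtype=int32))]
t 5.17 q [-0.27 -0.05  1.76 -0.    1.43  0.87] pos [ 0.4886 -0.0106  0.2874] F [-0.2 -0.6 -0. ] op 0.594
shift(tool now) [  37.5    8.7 -101.7] mm rotvec [ 0.02 -0.07 -0.06]
```

View pics/p2.png

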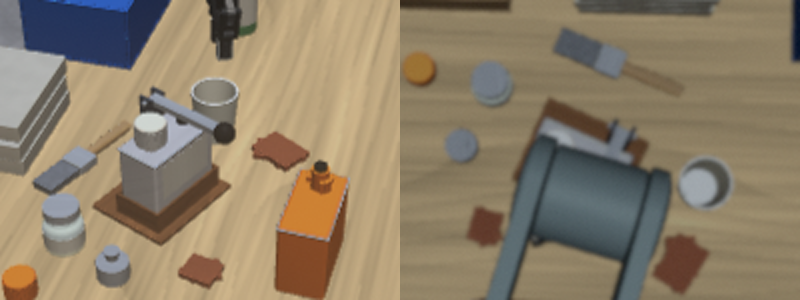

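The arm is level: in the side crop the ball is at (224,132) and the bar lies on the shoulder. The cap hasn't moved. Moving above it.

Call:
drive_tool:
  increments:
    - [0,0.003,-0.034,0,0,0,1]
    - [0,0.003,-0.034,0,0,0,1]
    - [0.017,0.003,-0.034,0,0,0,1]
    - [0.02,0,0,0,0,0,1]
    - [0,0,0,0,0,0,1]

```text
time_s: 5.8
eef_pos: [0.5825, 0.025, 0.246]
eef_rot: [-0.152, -0.688, -0.154, 0.693]
wrist_force: [-1.2, -0.4, 0.1]
opening: 0.998
```

Run:
```python
from h import *
to(loc(0,.032,.153),-65)
S=np.load("side1.npz")
o,r=ray(S,341.9,226.0); s=((O-.038*Y-o)@Y)/(r@Y); p=o+s*r; print("ball lx,z",(p-O)@X,p[2])
from bench import camera
out=[]
for n,(r0,r1,c0,c1) in {"side":(160,310,230,430),"top":(150,300,250,450)}.items():
    d=camera(n); out.append(cv2.resize(d["img"][r0:r1,c0:c1,::-1],(400,300),interpolation=cv2.INTER_CUBIC))
cv2.imwrite("pics/p3.png",np.hstack(out))
```

```text
t 5.8 q [-0.16  0.2   1.58 -0.    1.37  0.97] pos [0.5825 0.025  0.246 ] F [-1.2 -0.4  0.1] op 0.998
shift(tool now) [93.   1.7 -2.2] mm rotvec [0.04 0.36 0.24]
ball lx,z -0.07655681640846067 0.14310929152827712
```

View pics/p3.png

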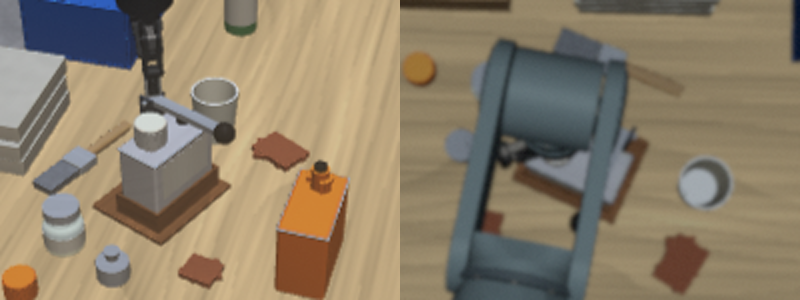

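Call:
drive_tool:
  increments:
    - [0.03,0.001,-0.002,0,0,0,1]
    - [0.03,0,0,0,0,0,1]
    - [0.02,0,0,0,0,0,1]
    - [0.013,0,0,0,0,0,1]
    - [0,0,0,0,0,0,1]

```text
time_s: 6.52
eef_pos: [0.5864, 0.0244, 0.1571]
eef_rot: [-0.153, -0.69, -0.153, 0.691]
wrist_force: [-0.0, 1.0, -0.2]
opening: 1.003
```

Run:
```python
from h import *
to(loc(0,.032,.153),-65)
from bench import camera
d=camera("side"); cv2.imwrite("pics/p4.png",cv2.resize(d["img"][180:260,270:370,::-1],(800,640))[:600])
```

```text
t 6.53 q [-0.16  0.3   1.65 -0.    1.2   0.97] pos [0.5864 0.0244 0.1571] F [-0.   1.  -0.2] op 1.003
shift(tool now) [ 4.1 -0.9  1.7] mm rotvec [0.01 0.04 0.02]
```

View pics/p4.png

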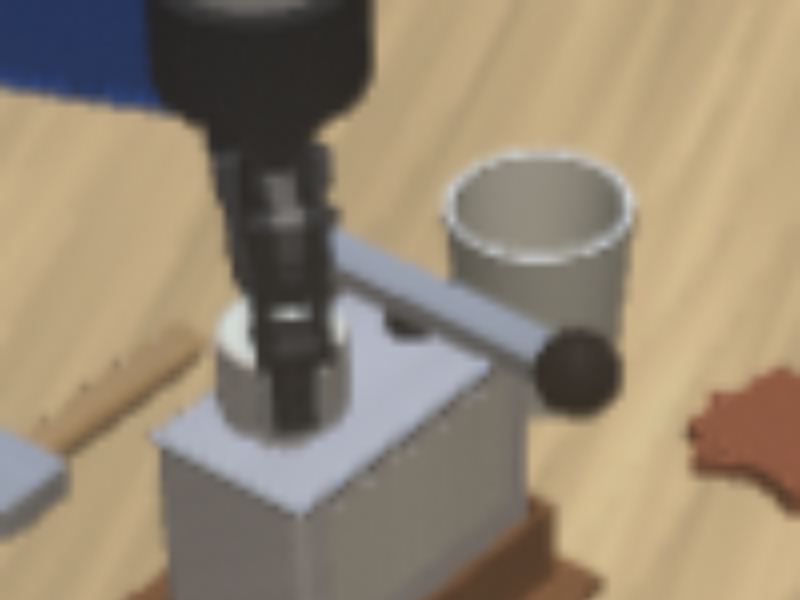

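Call:
drive_tool:
  increments:
    - [0.004,-0.001,0.0015,0,0,0,1]
    - [0.002,0,0,0,0,0,1]
    - [0,0,0,0,0,0,0.4]
    - [0,0,0,0,0,0,0.2]

```text
time_s: 7.08
eef_pos: [0.585, 0.0248, 0.1514]
eef_rot: [0.153, 0.69, 0.153, -0.69]
wrist_force: [-0.5, -0.4, -0.5]
opening: 0.613
```

Call:
drive_tool:
  increments:
    - [0,0,0,0,0,0,0.1]
    - [0,0,0,0,0,0,-0.2]
    - [0,0,0,0,0,0,-1]
    - [0,0,0,0,0,0,-1]

```text
time_s: 7.58
eef_pos: [0.5852, 0.0246, 0.1517]
eef_rot: [0.153, 0.691, 0.153, -0.69]
wrist_force: [-0.5, -0.9, 4.2]
opening: 0.522
```

Run:
```python
from h import *
to(loc(0,.032,.15),-65)
o,_=st(); print(np.round(o["torque"],2))
from bench import camera
d=camera("side"); cv2.imwrite("pics/p5.png",cv2.resize(d["img"][180:260,270:370,::-1],(800,640))[:600])
```

```text
t 7.58 q [-0.16  0.3   1.66 -0.    1.18  0.97] pos [0.5852 0.0246 0.1517] F [-0.5 -0.9  4.2] op 0.522
shift(tool now) [ 1.7 -0.2  0.7] mm rotvec [ 0.03 -0.03 -0.03]
[-0.15  0.2   0.01]
```

View pics/p5.png

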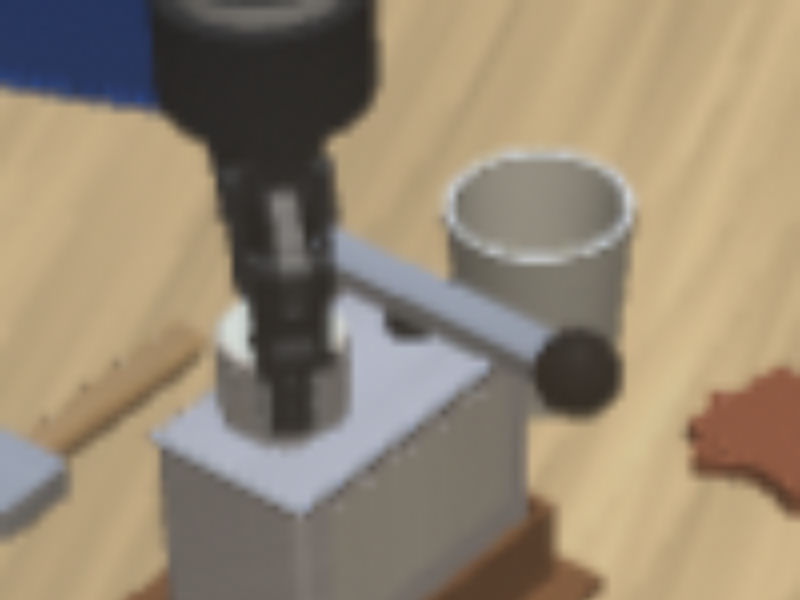

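Gripped, with the tip slightly above the cap's lower edge (crop row 432 vs 442). Pushing down.

Call:
drive_tool:
  increments:
    - [0.002,0,0,0,0,0,-1]
    - [0.002,0,0,0,0,0,-1]
    - [0.0015,0,0,0,0,0,-1]
    - [0,0,0,0,0,0,-1]

```text
time_s: 8.12
eef_pos: [0.5852, 0.0246, 0.1465]
eef_rot: [0.153, 0.691, 0.153, -0.69]
wrist_force: [-3.2, -0.9, 8.9]
opening: 0.525
```

Call:
drive_tool:
  increments:
    - [0.0007,0,0,0,0,0,-1]
    - [0,0,0,-5,0,0,-1]
    - [0,0,0,-8,0,0,-1]

```text
time_s: 8.5
eef_pos: [0.5859, 0.0248, 0.1463]
eef_rot: [0.232, 0.669, 0.231, -0.667]
wrist_force: [-0.6, 0.2, 9.2]
opening: 0.522
```

Run:
```python
from h import *
to(loc(0,.032,.15),-65)
o,_=st(); print(np.round(o["torque"],2))
```

```text
t 8.5 q [-0.16  0.31  1.66  0.    1.17  0.74] pos [0.5859 0.0248 0.1463] F [-0.6  0.2  9.2] op 0.522
shift(tool now) [-3.7 -0.6  1.3] mm rotvec [13.26 -0.12 -0.08]
[ 0.04  0.15 -0.03]
```

Call:
drive_tool:
  increments:
    - [0,0,0,-9,0,0,-1]
    - [0,0,0,-9,0,0,-1]
    - [0,0,0,-9,0,0,-1]
    - [0,0,0,-9,0,0,-1]
    - [0,0,0,-9,0,0,-1]
    - [0,0,0,-9,0,0,-1]
    - [0,0,0,0,0,0,-1]

```text
time_s: 9.38
eef_pos: [0.5862, 0.0249, 0.1464]
eef_rot: [0.51, 0.491, 0.508, -0.49]
wrist_force: [-0.4, 0.3, 9.1]
opening: 0.523
```

Run:
```python
from h import *
to(loc(0,.032,.15),2)
o,_=st(); print(np.round(o["torque"],2))
```

```text
t 9.38 q [-0.16  0.31  1.66  0.    1.17 -0.2 ] pos [0.5862 0.0249 0.1464] F [-0.4  0.3  9.1] op 0.523
shift(tool now) [-3.6 -1.8  0.3] mm rotvec [ 0.13  0.   -0.18]
[-0.01  0.08  0.02]
```

Call:
drive_tool:
  increments:
    - [-0.003,0,0,0,0,0,-1]
    - [-0.004,0,0,0,0,0,-1]
    - [-0.004,0,0,0,0,0,-1]
    - [-0.004,0,0,0,0,0,-1]

```text
time_s: 9.88
eef_pos: [0.5841, 0.025, 0.1593]
eef_rot: [0.508, 0.491, 0.509, -0.491]
wrist_force: [-0.5, -0.5, -0.6]
opening: 0.523
```

Call:
drive_tool:
  increments:
    - [-0.01,0,0,0,0,0,-1]
    - [-0.015,0,0,0,0,0,-1]
    - [-0.015,0,0,0,0,0,-1]
    - [-0.015,0,0,0,0,0,-1]
    - [-0.01,0,0,0,0,0,-1]
    - [-0.004,0,0,0,0,0,-1]
    - [0,0,0,0,0,0,-1]
    - [0,0,0,0,0,0,-1]

```text
time_s: 10.88
eef_pos: [0.5846, 0.0248, 0.2284]
eef_rot: [0.508, 0.491, 0.509, -0.491]
wrist_force: [0.2, 0.7, 0.7]
opening: 0.527
```

Run:
```python
from h import *
to(loc(0,.032,.23),2)
from bench import camera
out=[]
for n,(r0,r1,c0,c1) in {"side":(160,310,230,430),"top":(150,300,250,450)}.items():
    d=camera(n); np.savez(n+"2.npz",**d); out.append(cv2.resize(d["img"][r0:r1,c0:c1,::-1],(400,300),interpolation=cv2.INTER_CUBIC))
cv2.imwrite("pics/p6.png",np.hstack(out))
d=np.load("side2.npz"); cv2.imwrite("pics/p7.png",cv2.resize(d["img"][170:260,270:380,::-1],(733,600),interpolation=cv2.INTER_CUBIC))
```

```text
t 10.88 q [-0.16  0.22  1.59  0.    1.33 -0.2 ] pos [0.5846 0.0248 0.2284] F [0.2 0.7 0.7] op 0.527
shift(tool now) [-1.6 -0.1  0.3] mm rotvec [ 0.03 -0.01  0.07]
```

View pics/p6.png

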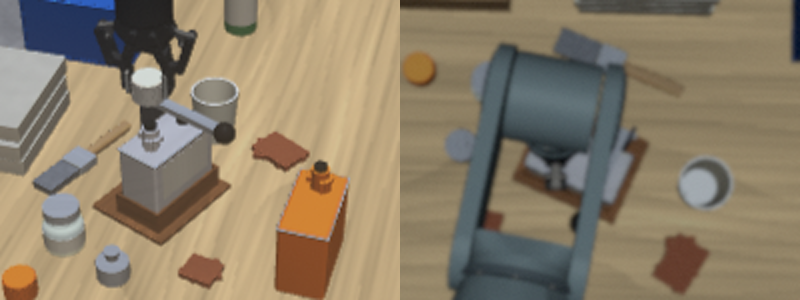

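View pics/p7.png

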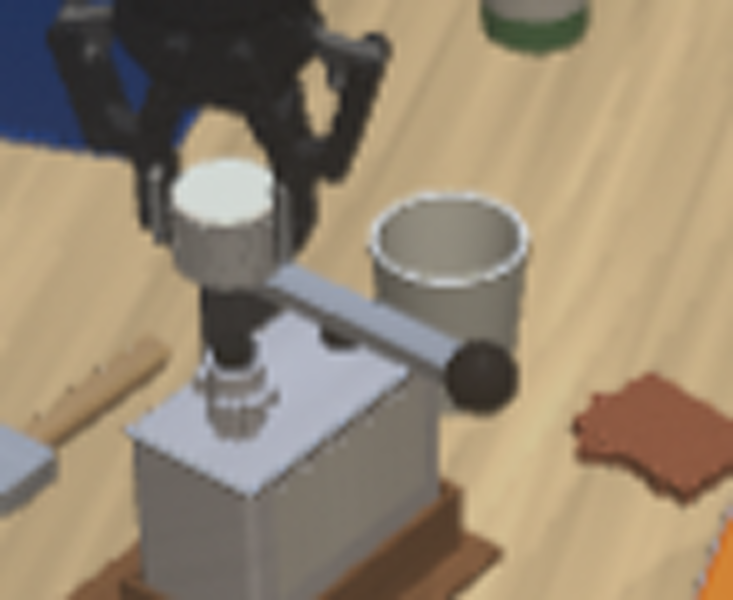

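The cap is off and upright between the pads at (222,225) in the close-up. The bare neck is at (235,390), and the arm is still down. Final check before handing in.

Run:
```python
from h import *
from bench import hand_in,ctrl
S=np.load("side2.npz"); C=cloud(S); z=C[...,2]
R=np.zeros(z.shape,bool); R[185:215,290:318]=1
b,c,s=blob(R&(S["img"].min(2)>185)&(z>.2),(303,199)); p=C[b]; print("cap top",p.mean(0),b.sum(), (p.mean(0)-loc(0,.032,.1595))*1000)
A=np.linalg.lstsq(np.c_[p[:,:2]-p[:,:2].mean(0),np.ones(len(p))],p[:,2],rcond=None)[0]; print("tilt deg",np.degrees(A[:2]))
m=(S["img"].max(2)<60); m[:215]=0; print("ball",blob(m,(341.5,226))[1])
S0=np.load("side1.npz"); d=cv2.absdiff(S0["img"],S["img"]).max(2); 
n,l,st_,cc=cv2.connectedComponentsWithStats((d>60).astype(np.uint8)); print([(x.tolist(),np.round(y).tolist()) for x,y in zip(st_[1:],cc[1:]) if x[4]>8])
o=ctrl.get_obs(); print(np.round(o["dq"],3),o["opening"])
print(hand_in())
```

```text
cap top [0.58520188 0.02473686 0.24543184] 105 [ 0.70762498  0.25138869 85.93184311]
tilt deg [-2.85465124  3.36437768]
ball [341.375    226.484375]
[([432, 0, 131, 45, 1659], [514.0, 17.0]), ([562, 0, 71, 64, 2625], [600.0, 24.0]), ([565, 14, 4, 4, 9], [566.0, 15.0]), ([559, 38, 45, 23, 102], [584.0, 44.0]), ([345, 42, 57, 17, 180], [379.0, 46.0]), ([323, 45, 60, 18, 451], [350.0, 55.0]), ([324, 61, 12, 5, 14], [330.0, 62.0]), ([340, 66, 23, 3, 40], [351.0, 67.0]), ([401, 66, 6, 10, 30], [404.0, 71.0]), ([302, 68, 35, 4, 75], [319.0, 69.0]), ([294, 71, 65, 22, 427], [325.0, 82.0]), ([601, 93, 8, 25, 36], [605.0, 104.0]), ([395, 99, 10, 8, 43], [400.0, 103.0]), ([357, 102, 13, 16, 141], [363.0, 110.0]), ([284, 115, 39, 13, 328], [304.0, 121.0]), ([552, 125, 13, 14, 74], [558.0, 133.0]), ([305, 130, 11, 16, 27], [310.0, 137.0]), ([326, 130, 29, 60, 560], [337.0, 159.0]), ([347, 131, 8, 8, 55], [351.0, 134.0]), ([588, 135, 7, 11, 18], [591.0, 141.0]), ([475, 136, 32, 93, 1511], [487.0, 169.0]), ([587, 144, 12, 10, 46], [593.0, 149.0]), ([287, 146, 25, 20, 204], [295.0, 156.0]), ([552, 147, 37, 89, 1242], [572.0, 178.0]), ([289, 159, 40, 52, 782], [310.0, 188.0]), ([345, 159, 6, 14, 42], [348.0, 167.0]), ([306, 207, 6, 4, 16], [309.0, 209.0]), ([298, 216, 13, 11, 98], [304.0, 220.0]), ([307, 223, 7, 11, 36], [311.0, 228.0]), ([297, 224, 4, 10, 23], [298.0, 229.0]), ([469, 232, 13, 56, 406], [476.0, 262.0]), ([552, 240, 10, 28, 112], [557.0, 254.0])]
[-0.001  0.    -0.001 -0.001  0.001 -0.001] 0.5237535005969238
the job is handed in; nothing more can be done
None
```

The job is done and handed in, at about 11 s of the 51 s allowed. I pressed the hold-down arm onto its stop, pushed the cap down about 5 mm (9 N), twisted it 67° counter-clockwise and lifted it straight off.

**Last checks:**
- **Cap:** it is still held, about 1 mm off the neck axis, with its underside about 52 mm above the rim. The arm is still.
- **Hold-down arm:** the ball is still in its fully-down position, within half a pixel of where it was after pressing. I had measured it then at 143 mm above the bench, against 144 mm expected.
- **Can and bystanders:** between the pictures before and after the cap work, the only changes were the robot, the cap and the neck. The can stands in its cradle and the bystanders in view had not moved.

**One disagreement:** a rough plane fit to the cap top's noisy depth gave 3–4° of tilt. The tool itself reads vertical to within 0.1° and the cap looks upright in the picture, so I took the fit to be depth noise.

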